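Post the packed bangle box through the drop-box flap

ROBOT

A 7-joint arm with a two-finger parallel gripper is mounted at the origin on the work surface. World frame = base frame: x ahead of the robot, y to its left, z up, the work surface at z = 0. Lengths are in m, angles in rad, forces in N, time in s.
With the tool pointing down it reaches from about 0.4 to 0.9 m from the base axis. Payload 5.5 kg.
Tool frame: the origin (TCP) lies midway between the tips of the shut fingers; the grasp point (between the pads) lies 19 mm behind it (manip.grip_depth is the distance from the TCP to the grasp point, in m); z points along the fingers, y is the line along which they close (so a half turn about z gives the same grasp; the last joint's range is limited). The gripper opens to 92 mm and grips with 3 to 60 N. Pads are 19 mm wide; open, the fingers measure 130 mm over their backs; the gripper's body (75 mm by 190 mm) begins 47 mm behind the grasp point.
Start: joints at [1.373, 0.501, -0.427, 1.55, 0.221, 1.138, -0.21], TCP at [0.289, -0.582, 0.227] pointing down, gripper open.
Joint ranges: [-2.88, 2.88], [-0.31, 2.03], [-1.54, 1.56], [0.2, 2.42], [-1.41, 4.55], [0.19, 2.02], [-2.57, 2.57]. Speed limits (rad/s): [2.57, 2.57, 3.14, 3.14, 3.14, 3.14, 3.14].

INTERFACE

Orientations are given as a unit quaternion [x, y, z, w].
In Python, from bench import manip, effector, viewer gives the robot as it stands. Calls block until the motion is done:
- manip.move_pose(position, orientation): joint-space move of the TCP to a pose.
- manip.servo_line(position, ori=None, vel=0.15): straight line of the TCP; ori=None keeps the orientation; vel is the mean speed in m/s.
- manip.movej(angles): joint-space move.
- effector.open_jaws() and effector.close(f_grip=None): open the fingers fully, or close them until they stop; f_grip is the grip in N (None keeps the last).
- manip.sleep(seconds).
- manip.solve_ik(position, orientation): joint angles nearest the present ones, or None.
- viewer.get_image(name): name is "scene" or "top" or "wrist"; returns the picture (384x512x3 uint8, red, green, blue); there is no depth.
- viewer.get_calibration(name): a dict with "vfov" (degrees; the focal length in pixels is half the picture's height over the tangent of half this angle, whatever the lens; pixels are square), "cx", "cy" (the principal point, pixels), "eye" and "attitude" of the camera in the world. Camera axes: x right, y down, z forward; pixel columns grow to the right and rows downward; lengths in m; the calibration is good to about 2 mm. A picture is of the moment at which its call begins: read the wrist's pose just before it. get_calibration takes no time and is no camera call; for the wrist camera it gives the pose at the moment of the call.
A pose or a line that the arm cannot do raises manip.PlanningError and nothing moves.
- manip.hand_in(): hands the job in; it is judged then, once.
Readings, each from a call of its own:
- manip.current_clock(): time.
- manip.current_q(): joint angles.
- manip.current_joint_velocities(): joint speeds.
- manip.current_tau(): joint torques, N m.
- manip.current_tool_pos(): TCP position.
- manip.current_tcp_rot(): TCP orientation.
- manip.current_force(): force on the tool from outside, world axes, zero at the start.
- manip.current_wrist_torque(): the same for the moment, N m.
- manip.current_finger_gap(): finger opening in m.
- manip.current_gripper_force(): force on a finger pad.
Only numpy, scipy, OpenCV 4.12 (cv2) and the standard library are available. Lean on these libraries where they do the work, as an engineer would, in place of code of your own. Each camera call takes 0.05 s, during which the arm holds its last target. There are 200 camera calls.

TASK

A customer's order is packed and ready for collection. Take the tall square carved sandalwood box from the black tray and, holding it, push it down through the sprung flap in the top of the wooden drop box, far enough that it falls inside when you let go and the flap swings shut behind it. Leave the round sandalwood box where it stands.

Things in the scene. Friction and masses are not known exactly. Their poses are not given: they have to be found in the camera images.
- bangle_box: The tall square carved sandalwood bangle box: 50 x 50 mm in plan, 80 mm high, about 250 g, loose, upright on the black tray (floor 5 mm above the counter, rim 16 mm). Origin: centre of its underside; z up, x and y square to its sides. Neighbours on the tray are at least 25 mm away and no taller than it.
- drop_mouth (a point): Centre of the opening in the top of the fixed dark wooden drop box, level with its top, 190 mm above the counter; z up. Outside 170 (x) by 190 mm (y), opening 100 (x) by 136 mm (y), filled by the aluminium flap. Flap hinge: along the opening's +x edge (raised dark steel barrel); free end at -x. The top is 8 mm thick; below it the inside is free, 154 x 174 mm and 174 mm deep to the floor.
- drop_flap (a joint): Flap angle, rad: 0 shut and level, grows as its free end swings down, to 1.45. 96 mm long, 132 wide. Sprung shut by 0.18 Nm (0.25 wide open): the square box stood on its middle does not open it, a 4 to 6 N push does. Pushed down level in the middle, the box passes the flap's free end once its underside is 95 mm below the drop box's top; let go there, it drops in.
- round_box: The round carved sandalwood box with a small knob on its lid: 76 mm across, 56 mm high, loose on the black tray; stays where it is. Origin: centre of its underside.
Mind the look-alikes: they are no part of the job. What is shaped like the bangle_box but pink or red is not meant.

How it is judged:
On the way:
1. the square box, touched by the fingers, is pushed down through the flap (flap open more than 0.8 rad, underside of the box more than 40 mm below the top of the drop box, over the opening) (value of joint drop_flap above 0.8 rad and contact force between the fingers and bangle_box above 0.5 N and z of bangle_box in the frame of drop_mouth below -0.04 m and horizontal distance between bangle_box and drop_mouth below 0.07 m), for 0.1 s.
At the end, for the whole second after the job is handed in: The square box lies at rest wholly inside the drop box in any attitude (its origin within the drop box's outline and 75 mm or more below its top), the flap is shut again (within 0.1 rad), and the round box is within 30 mm of where it started (x of bangle_box in the frame of drop_mouth between -0.085 and 0.085 m and y of bangle_box in the frame of drop_mouth between -0.095 and 0.095 m and z of bangle_box in the frame of drop_mouth between -0.195 and -0.075 m and value of joint drop_flap below 0.1 rad and linear speed of bangle_box below 0.03 m/s and distance of round_box from where it was at the start of the episode below 0.03 m); the robot touches nothing.
It fails at once if the round box is moved by more than 30 mm (distance of round_box from where it was at the start of the episode above 0.03 m).
It also fails if it takes over 40 s, if anything falls off the work surface, if the arm or the gripper's body presses on something with over 40 N, if the wrist force passes 120 N, or if a joint passes its speed limit or range.

## Working session

There is one attempt and no reset: what is moved stays moved. The work goes in short steps, each a Python script; the robot and the scene stay as the last script left them, time stands still between calls to the robot, and variables do not carry over. Pictures are saved under pics/ and viewed, at most 10 in all, crops included, and the job is handed in when it is done.

```bash
mkdir -p pics
python3 - <<'E'
from bench import manip, effector, viewer
import cv2
for n in ("scene","top"):
    im=viewer.get_image(n); cv2.imwrite(f"pics/{n}1.png",im[...,::-1]); print(n,viewer.get_calibration(n))
print(manip.current_tool_pos(),manip.current_tcp_rot(),manip.current_clock())
E
```

```text
scene {'vfov': 52.84534442775178, 'cx': 258.65966734533214, 'cy': 188.87083155685744, 'eye': array([ 1.34043352, -0.1703479 ,  0.81519023]), 'attitude': array([ 0.69313111,  0.56975995, -0.28009066, -0.34130935])}
top {'vfov': 44.66598974153863, 'cx': 260.0141126095692, 'cy': 183.10469276921876, 'eye': array([ 0.33068242, -0.01103852,  1.20777846]), 'attitude': array([ 0.70534802, -0.70411413,  0.06326376, -0.05201103])}
[ 0.28873493 -0.58168366  0.22580151] [ 9.73570651e-01  2.28384512e-01 -1.64594059e-04 -8.21770293e-04] 0.1
```

View pics/scene1.png

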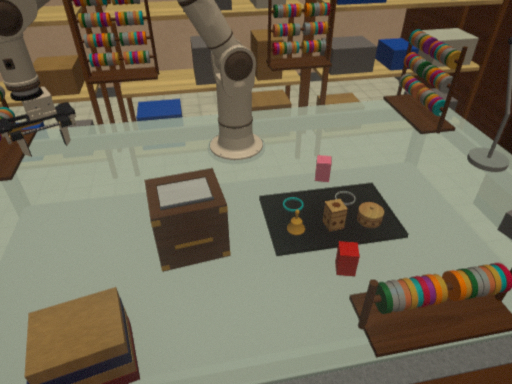

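View pics/top1.png

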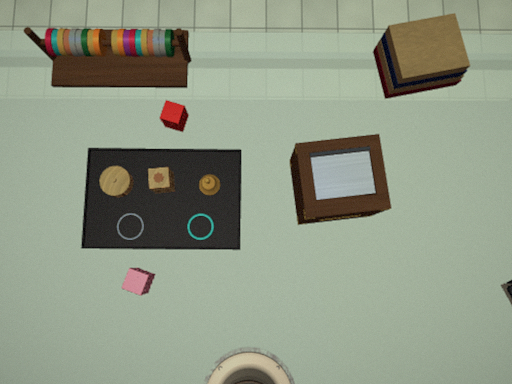

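The scene view shows the carved square box at about (335,215), with the round box to its right and a bell to its left. In the top view the square box's top is at about (160,178), the round box at (115,180), the bell at (209,184) and the flap at about (343,175). The flap's dark hinge barrel is on the upper (+x) edge. Next I'll measure by segmentation.

```bash
cat > h.py <<'E'
import numpy as np, cv2
from scipy.spatial.transform import Rotation as R
def ray(c,uv):
    f=192/np.tan(np.radians(c["vfov"])/2); uv=np.atleast_2d(uv).astype(float)
    d=np.c_[(uv-[c["cx"],c["cy"]])/f,np.ones(len(uv))]
    return R.from_quat(c["attitude"]).apply(d)
def onplane(c,uv,z):
    d=ray(c,uv); return (c["eye"]+d*((z-c["eye"][2])/d[:,2])[:,None])[:,:2]
def down(yaw):  # tool z down, tool y (closing) at angle yaw+90deg mirrored: tool x at yaw
    return (R.from_euler('z',yaw)*R.from_euler('x',np.pi)).as_quat()
E
python3 - <<'E'
from h import *
from bench import viewer
im=cv2.imread("pics/top1.png"); c=viewer.get_calibration("top")
hsv=cv2.cvtColor(im,cv2.COLOR_BGR2HSV)
def blob(mask,roi):
    x0,y0,x1,y1=roi; m=np.zeros_like(mask); m[y0:y1,x0:x1]=mask[y0:y1,x0:x1]
    k=max(cv2.findContours(m,cv2.RETR_EXTERNAL,cv2.CHAIN_APPROX_NONE)[0],key=cv2.contourArea)
    return k
def rep(n,k,z):
    P=onplane(c,k[:,0,:],z).astype(np.float32); r=cv2.minAreaRect(P*1000); print(n,cv2.boundingRect(k),"mm",np.round(r[0],1),np.round(r[1],1),round(r[2],1))
H,S,V=cv2.split(hsv)
rep("flap",blob(((S<60)&(V>120)).astype(np.uint8)*255,(300,142,384,208)),.19)
w=((V>130)&(S>40)&(H<30)).astype(np.uint8)*255
rep("sq",blob(w,(143,155,182,200)),.085)
rep("round",blob(w,(92,155,140,205)),.061)
rep("bell",blob(((V>60)).astype(np.uint8)*255,(192,165,228,205)),.03)
rep("tray",blob((V<70).astype(np.uint8)*255,(75,140,250,260)),.016)
a=cv2.resize(im[150:205,90:230],None,fx=5,fy=5,interpolation=cv2.INTER_NEAREST)
b=cv2.resize(im[130:228,285:397],None,fx=3,fy=3,interpolation=cv2.INTER_NEAREST)
o=np.zeros((575,700,3),np.uint8);o[:275]=a;o[280:574,:336]=b
s=cv2.imread("pics/scene1.png")[185:245,280:395];s=cv2.resize(s,None,fx=3,fy=3,interpolation=cv2.INTER_NEAREST);o[280:460,345:690]=s
cv2.imwrite("pics/crop1.png",o)
E
```

```text
flap (311, 151, 65, 49) mm [ 518.  -210.4] [ 96.5 132.5] 6.7
sq (148, 167, 22, 22) mm [528.1 218.8] [49.2 49.2] 7.5
round (100, 166, 30, 30) mm [525.6 332. ] [71.1 71.4] 63.6
bell (199, 174, 22, 22) mm [521.4  99.6] [53.  54.1] 45.9
tray (82, 148, 159, 101) mm [488.6 219.8] [396.9 257.1] 89.6
```

View pics/crop1.png

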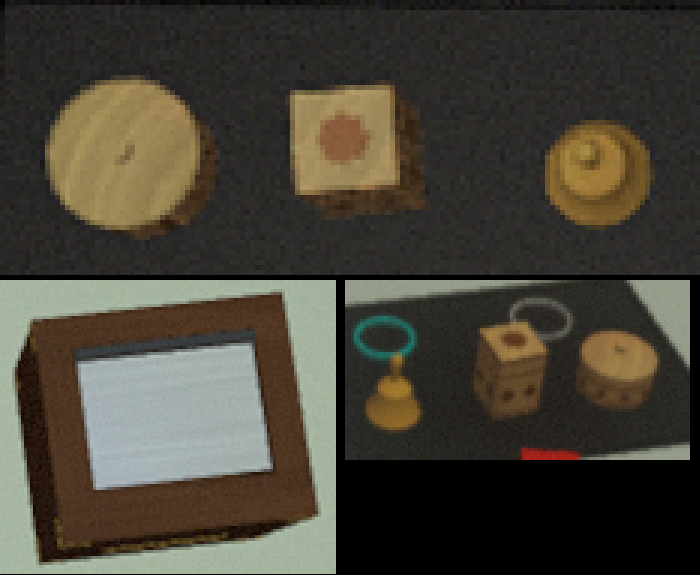

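The sizes match: flap 96.5 x 132.5 mm, box 49 mm, round box 71 mm. Before moving, I'll cross-check with the scene camera and check IK for both orientations.

Run:
```python
from h import *
from bench import viewer, manip
im=cv2.imread("pics/scene1.png"); c=viewer.get_calibration("scene")
H,S,V=cv2.split(cv2.cvtColor(im,cv2.COLOR_BGR2HSV))
def blob(m,x0,y0,x1,y1):
    q=np.zeros_like(V);q[y0:y1,x0:x1]=m[y0:y1,x0:x1]*255
    return max(cv2.findContours(q,cv2.RETR_EXTERNAL,cv2.CHAIN_APPROX_NONE)[0],key=cv2.contourArea)
def rep(n,k,z):
    r=cv2.minAreaRect(onplane(c,k[:,0,:],z).astype(np.float32)*1000); print(n,cv2.boundingRect(k),np.round(r[0],1),np.round(r[1],1),round(r[2],1))
rep("flap",blob((S<60)&(V>110),152,176,216,210),.19)
rep("sq",blob((V>135)&(H<30)&(S>40),322,196,350,212),.085)
print(np.round(manip.current_q(),2))
for n,p,y0 in(("pick",(.528,.219),7.5+90),("drop",(.510,-.211),6.7)):
  for z in ((.33,.054) if n=="pick" else (.33,.137)):
    for k in(0,180):
      q=manip.solve_ik([*p,z],down(np.radians(y0+k))); print(n,z,k,None if q is None else np.round(q,2))
```

```text
flap (157, 177, 55, 30) [ 514.5 -208.3] [ 90.3 132.3] 6.7
sq (326, 199, 21, 13) [528.8 221.7] [47.4 46.5] 6.5
[ 1.37  0.5  -0.43  1.55  0.22  1.14 -0.21]
pick 0.33 0 [ 0.47  0.54 -1.3   1.61  0.53  1.4  -0.75]
pick 0.33 180 [ 0.47  0.54 -1.3   1.61  0.53  1.4   2.39]
pick 0.054 0 [ 0.12  0.69 -0.75  1.86  0.62  0.84 -0.81]
pick 0.054 180 [ 0.43  1.06 -1.31  1.85  1.12  1.21  2.  ]
drop 0.33 0 [ 0.86  0.26 -0.62  1.66  0.16  1.27 -1.25]
drop 0.33 180 [ 1.23  0.41 -1.15  1.66  0.38  1.33  1.7 ]
drop 0.137 0 [ 0.76  0.45 -0.53  1.88  0.29  0.89 -1.36]
drop 0.137 180 [ 1.12  0.63 -1.03  1.87  0.64  1.02  1.5 ]
```

Both views agree to within 3 mm; the scene camera loses about 6 mm of the flap behind the hinge barrel. I'm going ahead with the grasp, closing along x so the fingers stay away from the neighbours.

Run:
```python
from h import *
from bench import viewer, manip, effector
o=down(np.radians(97))
p=manip.current_tool_pos(); manip.servo_line([p[0],p[1],.33],vel=.2)
manip.move_pose([.528,.220,.25],o)
manip.servo_line([.528,.220,.12],vel=.15)
manip.servo_line([.528,.220,.053],vel=.07)
print(manip.current_force())
effector.close(50); print("gap",manip.current_finger_gap(),manip.current_gripper_force(),manip.current_tool_pos())
manip.servo_line([.528,.220,.33],vel=.15)
print("gap",manip.current_finger_gap(),manip.current_force(),manip.current_clock())
a=viewer.get_image("scene");b=viewer.get_image("wrist")
cv2.imwrite("pics/s2.png",np.hstack([a,b])[:,:,::-1][::1]) 
im=cv2.imread("pics/s2.png");cv2.imwrite("pics/s2.png",cv2.resize(im,(800,300)))
```

```text
[-0.09921837 -0.06101276 -0.69521144]
gap 0.05009303694218904 49.765756130218506 [0.52804819 0.21998414 0.05300762]
gap 0.04955957307936736 [ 0.36671798 -0.09833138 -3.25846453] 8.575
```

View pics/s2.png

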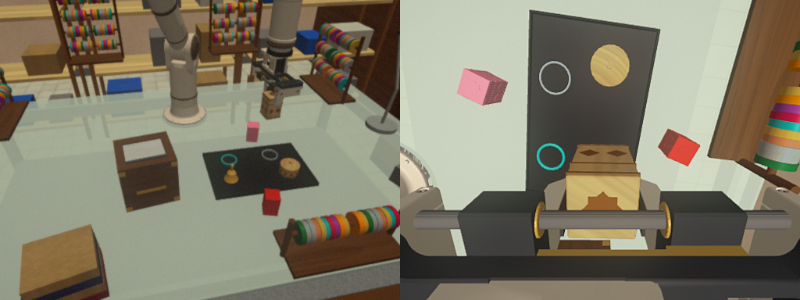

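The square box is gripped at a 50 mm gap and lifted level (wrist view, about (600,200)). The tray neighbours haven't moved. Now I'll move above the mouth and check with the wrist camera.

Run:
```python
from h import *
from bench import viewer, manip, effector
manip.move_pose([.510,-.2104,.33],down(np.radians(6.7)))
print(manip.current_tool_pos(),manip.current_finger_gap(),manip.current_clock())
c=viewer.get_calibration("wrist");print(c)
cv2.imwrite("pics/w3.png",viewer.get_image("wrist")[:,:,::-1])
```

```text
[ 0.51061297 -0.20839632  0.33023089] 0.04948140599251397 10.2583
{'vfov': 70.96514087432197, 'cx': 258.7776301832915, 'cy': 194.8513928193961, 'eye': array([ 0.59275051, -0.19875275,  0.48858297]), 'attitude': array([ 0.73971937, -0.6552165 , -0.10206026,  0.11441283])}
```

View pics/w3.png

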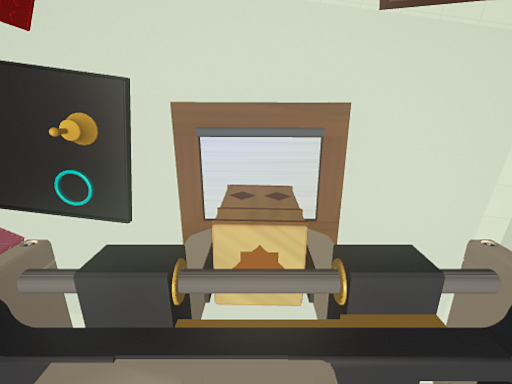

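The wrist view shows the flap between about (201,136)–(321,136) at the hinge and (204,220)–(317,219) at the free end, with the box hanging squarely in front of it. I'll turn these corners into positions.

Run:
```python
from h import *
from bench import viewer, manip
im=cv2.imread("pics/w3.png"); V=cv2.cvtColor(im,cv2.COLOR_BGR2HSV)
m=((V[...,1]<60)&(V[...,2]>120))
print(manip.current_tool_pos(), R.from_quat(manip.current_tcp_rot()).as_euler('xyz',degrees=True))
c=viewer.get_calibration("wrist")
for v in (145,160,175):
    u=np.flatnonzero(m[v,190:330])+190
    # contiguous run around 260
    run=[g for g in np.split(u,np.flatnonzero(np.diff(u)>1)+1) if g[0]<=260<=g[-1]+8 and len(g)>60]
    if run:
        a,b=run[0][0]-.5,run[0][-1]+.5; P=onplane(c,[[a,v],[b,v]],.19); print(v,a,b,P.round(4).tolist(),"mid",P.mean(0).round(4),np.linalg.norm(P[1]-P[0]).round(4))
print(onplane(c,[[201,136],[321,136],[204,220],[317,219]],.19).round(4))
```

```text
[ 0.51068309 -0.20831418  0.33020482] [-1.79971770e+02 -3.48578382e-02  6.92603575e+00]
145 199.5 320.5 [[0.5477, -0.1382], [0.5638, -0.2702]] mid [ 0.5557 -0.2042] 0.1329
160 200.5 319.5 [[0.5312, -0.1402], [0.5473, -0.2722]] mid [ 0.5392 -0.2062] 0.1329
175 201.5 318.5 [[0.5141, -0.1423], [0.5302, -0.2743]] mid [ 0.5222 -0.2083] 0.133
[[ 0.5576 -0.1393]
 [ 0.5734 -0.2689]
 [ 0.4592 -0.1484]
 [ 0.4769 -0.2826]]
```

The wrist view puts the mouth's centreline within 1 mm of my estimate, at 7° yaw. Pushing through now.

Run:
```python
from h import *
from bench import viewer, manip, effector
o=down(np.radians(6.95)); P=[.510,-.2099]
def s(t): print(t,manip.current_tool_pos().round(4),manip.current_force().round(1),round(manip.current_finger_gap(),4),manip.current_clock())
manip.servo_line([*P,.26],o); s("above")
manip.servo_line([*P,.20],vel=.08); s("in")
manip.servo_line([*P,.138],vel=.06); manip.sleep(.2); s("deep")
cv2.imwrite("pics/w4.png",np.hstack([cv2.resize(viewer.get_image(n)[:,:,::-1],(400,300)) for n in("scene","wrist")]))
```

```text
above [ 0.5107 -0.2094  0.2606] [ 0.9  0.3 -2.1] 0.0497 10.925
in [ 0.5086 -0.2101  0.1993] [-4.  -0.4 -0.8] 0.0495 11.825
deep [ 0.5097 -0.2098  0.138 ] [-2.8  0.9 -4.8] 0.0501 13.2083
```

View pics/w4.png

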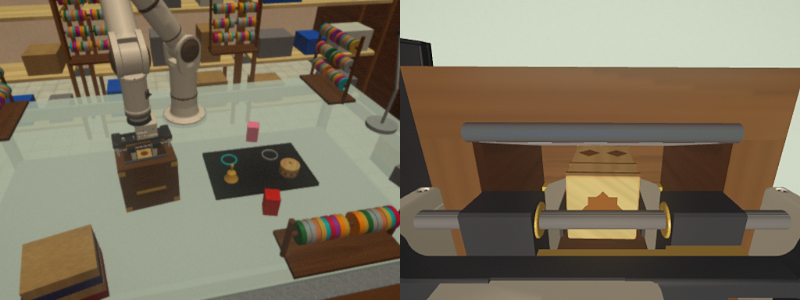

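The box is down inside the opening with the flap hanging past it, and the remaining side force (-2.8 N in x) shows the flap's end is on the box's side. Next: release and withdraw.

Run:
```python
from h import *
from bench import viewer, manip, effector
effector.open_jaws(); manip.sleep(.4); print(manip.current_finger_gap(),manip.current_force().round(1))
manip.servo_line([.510,-.2099,.33],vel=.12); manip.sleep(.5); print(manip.current_force().round(1),manip.current_clock())
cv2.imwrite("pics/w5.png",np.hstack([cv2.resize(viewer.get_image(n)[:,:,::-1],(400,300)) for n in("scene","wrist")]))
```

```text
0.0918749540609027 [-2.2  1.   2. ]
[ 0.2 -0.4  1.3] 16.8
```

View pics/w5.png

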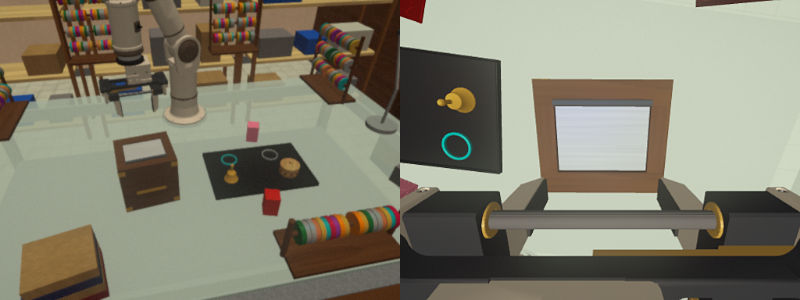

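The wrist view shows the flap shut and level at about (602,137). The gripper is empty, the square box is gone from view and the round box still stands at (290,167) in the scene view.

```bash
python3 -c "
from bench import manip
print(manip.hand_in())"
```

```text
the job is handed in; nothing more can be done
None
```

I pushed the square sandalwood box through the flap into the drop box and handed the job in. The last pictures show the flap shut and the round box where it stood; hand-in returned no verdict.

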